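Vent, zero and close the pressure transmitter

TASK

Zero the blue pressure transmitter: press the orange half of the vent rocker fully down, then press the green zero button on top of the blue transmitter fully down and keep it down for at least one second, let it come up, and then press the white half of the rocker fully down again to close the vent. Never press the zero button while the vent is closed. Only push with the fingertips: do not lift or shove the transmitter, do not press the button of the yellow gauge, and leave everything else on the bench where it stands.

Things in the scene. Friction and masses are not known exactly. Their poses are not given: they have to be found in the camera images.
- vent_box: grey vent valve box fixed to the bench, 130 (x) x 90 (y) x 56 high, plus a black bezel 96 x 56 whose top is 60 above the bench; the rocker sits on its top, orange half towards the box's +x end, white half towards its -x end. Brass and steel stub fittings stand out up to 30 from its y sides. Sizes in mm. Origin: centre of the underside; z up
- vent_rocker (a joint): rocker angle, rad: 0 = white half fully down (vent closed; starts within 0.03 of it), 0.30 = orange half fully down (open). A V of two flat plates, each 40 x 40 x 8 mm, meeting on the pivot line (along the box's y, 74 mm above the bench); a half fully down lies level, the other then rises outward at 0.30 rad. No spring: friction (about 2.5 N at the pads) keeps it where it is left
- orange_pad (a point): point on the top surface of the orange half, 25 mm from the pivot line, where to press down; moves with the rocker: 81 mm above the bench when up, 74 mm when fully down
- white_pad (a point): the same point on the top surface of the white half: 74 mm above the bench when fully down, 81 mm when up
- transmitter: the blue pressure transmitter: loose, 2 kg; in mm: gold foot plate 120 (x) x 110 (y) x 10, steel block and stem, blue round head 104 in diameter lying face up with its flat top 146 above the bench, a dark round screen and the green zero button on the top; a blue stub stands out on its +y side to 74 from the axis. Origin: centre of the underside; z up
- zero_button (a joint): how far the transmitter's green zero button is pressed, m: 0 up, 0.007 fully down (stop). A spring brings it back: 1.5 N starts it, 5 N holds it fully down
- zero_button_top (a point): centre of the top of the transmitter's green zero button, 24 mm in diameter, standing 10 mm above the blue head (156 mm above the bench when up), 32 mm from the head's axis towards the transmitter's -x; presses straight down
- gauge_button (a joint): how far the yellow gauge's green button is pressed, m: 0 up, 0.007 down. Not to be pressed
- test_gauge: the yellow digital test gauge, LEAVE ALONE: loose, 1.2 kg, black foot 110 x 100 x 12, yellow round head 104 in diameter lying face up, its flat top 100 above the bench, dark screen, and a green button of its own. Origin: centre of the underside; z up (sizes in mm)
- vial_a: glass vial with blue cap, 26 in diameter, 59 high, bystander; origin: centre of underside (sizes in mm)
- vial_b: another such vial, 26 in diameter, 59 high, bystander (sizes in mm)
- vial_c: another such vial, 26 in diameter, 59 high, bystander (sizes in mm)
- timer: small white bench timer lying flat, 60 x 60 x 18, bystander; origin: centre of underside (sizes in mm)
- blue_bin: empty open blue parts bin, 100 (x) x 130 (y) x 60 high, bystander; origin: centre of underside (sizes in mm)
- wrench: steel wrench lying flat along its x axis, 200 long, bystander (sizes in mm)
- flask: empty conical glass flask with black stopper, 90 in diameter at the foot, 162 high, bystander; origin: centre of underside (sizes in mm)
Not all that is in view belongs to the job. What is shaped like the transmitter but red is not meant. Leave any red look-alike of the vent_box alone.

How it is judged:
By the outcome, as a careful person would: the job done as asked, in the order asked, and still so for the second after the job is handed in, with the robot touching nothing.
It also fails if it takes over 64 s, if anything falls off the work surface, if the arm or the gripper's body presses on something with over 40 N, if the wrist force passes 120 N, or if a joint passes its speed limit or range.

ROBOT

A 6-joint arm with a two-finger parallel gripper is mounted at the origin on the work surface. World frame = base frame: x ahead of the robot, y to its left, z up, the work surface at z = 0. Lengths are in m, angles in rad, forces in N, time in s.
With the tool pointing down it reaches from about 0.35 to 0.725 m from the base axis. Payload 4.3 kg.
Tool frame: the origin (TCP) lies at the very end of the fingers, on their centre line; the grasp point (between the pads) lies 19 mm behind it; z points along the fingers, y is the direction in which the jaws open and shut (so a half turn about z gives the same grasp; the last joint's range is limited). The gripper opens to 85 mm and grips with 20 to 120 N. Pads are 22 mm wide; open, the fingers measure 114 mm over their backs; the gripper's body (76 mm by 85 mm) begins 54 mm behind the grasp point. The pads swing forward as they close: fully open they stand 13 mm farther back than shut.
Start: joints at [1.04, 0.377, 0.081, 1.274, 0, 1.46], TCP at [0.235, 0.525, 0.231] pointing down, gripper open.
Joint ranges: [-2.72, 2.72], [-0.84, 1.66], [-1.02, 1.22], [-1.77, 2.12], [-1.37, 1.28], [-3.14, 3.14]. Speed limits (rad/s): [2.57, 2.57, 3.14, 3.14, 3.14, 3.14].

INTERFACE

Orientations are given as a 3x3 rotation matrix whose columns are the frame's x, y, z axes.
In Python, from cell import bot, get_image, camera_model, workorder gives the robot as it stands. The module is installed in compiled form; this text tells all that it offers.
- The arm moves only by the tool play_rows, never from a script. Its argument "rows" is a list of rows, each an object with "xyz": the shift along the tool's x, y, z in units of 25 mm (1.0 is 25 mm), a list of three; "angular": the turn, a rotation vector about the tool's x, y, z in units of 6 degrees (1.0 is 6 degrees), a list of three; "claw": the closure, from 0 (fully open) to 1 (shut). In form: [{"xyz": [tx, ty, tz], "angular": [ax, ay, az], "claw": claw}, ...]. A call has 1 to 5 rows; each row is the pose to reach, as a shift and turn from the pose commanded when the call began, along the tool's axes at that moment; what a row does not reach only later rows make up. A row lasts 1/10 s, in which the tool goes at most 50 mm and 8.59 degrees, less where a joint would pass 70% of its speed; a pose out of reach is approached as far as the arm can. A call with a gripper value outside its range is refused whole. The fingers move at their own pace and stop on an object; "grip_force" is the grip in N (left out, the last holds). Time passes only in rows, so rows that repeat a pose let the fingers close. It gives the time, the measured TCP pose, the force and the opening at its end, in the units of the state.
- bot.get_obs(): the state, without advancing time (a new reading comes with each control period).
- get_image(name): name is "scene" or "top"; returns the picture (420x560x3 uint8, red, green, blue); there is no depth.
- camera_model(name): a dict with "fov_y" (degrees; the focal length in pixels is half the picture's height over the tangent of half this angle, whatever the lens; pixels are square), "cx", "cy" (the principal point, pixels), "dist" ([k1, k2, p1, p2, k3] as OpenCV has them; the pictures are not rectified), "R" (3x3) and "t" (3): a world point X has camera coordinates R X + t. Camera axes: x right, y down, z forward; pixel columns grow to the right and rows downward; lengths in m; the calibration is good to about 2 mm. A picture is of the moment at which its call begins. camera_model takes no time and is no camera call.
- workorder.sign_off(): hands the job in, once; it reports no verdict.
The state is a dict: "time": time; "q": joint angles; "joint_velocities": joint speeds; "joint_torque": joint torques, N m; "eef_pos": TCP position; "tcp_rot": TCP orientation; "wrist_force": force on the tool from outside, world axes, zero at the start; "moment": the same for the moment, N m; "width": finger opening in m.
Only numpy, scipy, OpenCV 4.12 (cv2) and the standard library are available. Lean on these libraries where they do the work, as an engineer would, in place of code of your own. Each camera call takes 0.05 s, during which the arm holds its last target.

## Working session

There is one attempt and no reset: what is moved stays moved. The work goes in short steps, Python scripts to look and compute and a tool call to move; the robot and the scene stay as the last step left them, time stands still between calls to the robot, and variables do not carry over. Pictures are saved under pics/ and viewed, and the job is handed in when it is done.

Besides the shell and the picture viewer there is one more tool, called after "Call:" as name([rows], argument=value, ...), one row to a line, values as JSON. play_rows: Moves the arm, as the interface text tells. Its arguments: {"type":"object","properties":{"rows":{"type":"array"},"grip_force":{"type":"number"}},"required":["rows"]}

```bash
mkdir -p pics; python3 - <<'E'
from cell import bot,get_image,camera_model
import cv2
for n in("scene","top"):
    cv2.imwrite(f"pics/{n}0.png",cv2.cvtColor(get_image(n),cv2.COLOR_RGB2BGR)); print(n,camera_model(n))
print(bot.get_obs())
E
```

```text
scene {'fov_y': 42.46298877314972, 'cx': 281.5389356319256, 'cy': 204.2444723264488, 'dist': array([0.00355295, 0.        , 0.        , 0.        , 0.        ]), 'R': array([[ 0.80722649,  0.59021972,  0.00510689],
       [ 0.4121519 , -0.55745257, -0.72067846],
       [-0.42251179,  0.58385556, -0.69325066]]), 't': array([-0.41443183, -0.18453641,  1.51883423])}
top {'fov_y': 55.463029036240115, 'cx': 279.5700775099826, 'cy': 210.53554621915686, 'dist': array([-0.11110318,  0.        ,  0.        ,  0.        ,  0.        ]), 'R': array([[ 0.02095472, -0.99951074, -0.02322038],
       [-0.9908103 , -0.0176569 , -0.13410141],
       [ 0.1336258 ,  0.02581704, -0.99069553]]), 't': array([-0.05324222,  0.55655564,  1.12489415])}
{'time': 0.1, 'q': array([ 1.03971798e+00,  3.78034780e-01,  7.97733731e-02,  1.27440529e+00,
       -7.74393225e-06,  1.46049359e+00]), 'joint_velocities': array([ 1.07643994e-03, -2.82078814e-03,  2.97861281e-03, -3.51402013e-04,
       -4.20297059e-04, -3.34220439e-05]), 'joint_torque': array([ 1.03777358e-03, -4.64693069e+01,  2.70581979e+01,  1.20616486e-02,
       -1.47272249e-04, -3.15307481e-06]), 'eef_pos': array([0.23456874, 0.5243363 , 0.23043412]), 'tcp_rot': array([[-9.12772312e-01,  4.08467650e-01, -9.40597462e-04],
       [ 4.08468685e-01,  9.12770902e-01, -1.61667114e-03],
       [ 1.98192132e-04, -1.85985726e-03, -9.99998251e-01]]), 'wrist_force': array([0.22821507, 0.13659421, 0.70632299]), 'moment': array([ 0.01697543, -0.0211284 , -0.04369028]), 'width': 0.08561160174190788}
```

View pics/scene0.png

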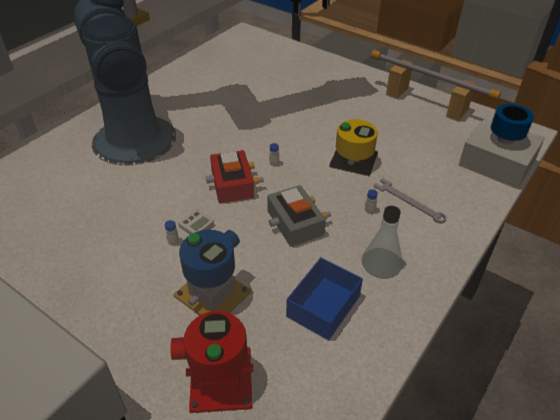

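View pics/top0.png

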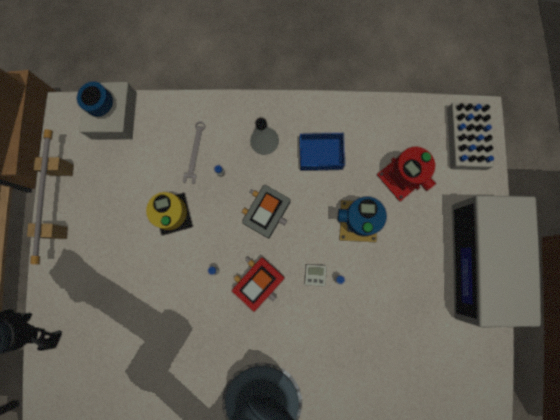

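The scene view shows the grey vent box at about (297,213), the blue transmitter at (208,260) with its green button at (194,239), and red look-alikes of both. In the top view the grey box is at (266,210) and the blue head at (367,216), with its button at (367,227). Next I measure them with colour masks and rays.

```bash
cat > h.py <<'E'
import cv2,numpy as np
from cell import camera_model
def K(n):
    m=camera_model(n); f=210/np.tan(np.radians(m['fov_y']/2))
    return m,np.array([[f,0,m['cx']],[0,f,m['cy']],[0,0,1]])
def ray(n,uv):
    m,k=K(n); p=cv2.undistortPoints(np.array([[uv]],float),k,m['dist'])[0,0]
    R=np.array(m['R']);return -R.T@m['t'], R.T@np.array([p[0],p[1],1])
def onz(n,uv,z):
    o,d=ray(n,uv); return o+d*(z-o[2])/d[2]
def tri(a,b):
    o1,d1=ray('scene',a);o2,d2=ray('top',b)
    s=np.linalg.lstsq(np.c_[d1,-d2],o2-o1,rcond=None)[0]
    p,q=o1+s[0]*d1,o2+s[1]*d2
    return (p+q)/2,np.linalg.norm(p-q)
def proj(n,X):
    m,k=K(n); return cv2.projectPoints(np.array([X],float),cv2.Rodrigues(np.array(m['R']))[0],np.array(m['t']),k,m['dist'])[0][0,0]
E
python3 - <<'E'
from h import *
for n,boxes in(("scene",(( 255,175,90,80),(160,220,100,100))),("top",((230,170,75,80),(325,180,75,75)))):
    im=cv2.imread(f"pics/{n}0.png");hs=cv2.cvtColor(im,cv2.COLOR_BGR2HSV)
    for i,(x,y,w,h) in enumerate(boxes):
        cv2.imwrite(f"pics/c_{n}{i}.png",cv2.resize(im[y:y+h,x:x+w],None,fx=6,fy=6,interpolation=cv2.INTER_CUBIC))
        for name,lo,hi in(("orange",(4,150,90),(16,255,255)),("white",(0,0,120),(40,80,255)),("green",(45,120,60),(80,255,255)),("blue",(98,110,30),(118,255,255)),("gold",(15,90,60),(30,255,255))):
            mk=cv2.inRange(hs,lo,hi)[y:y+h,x:x+w]
            c,l,st,ce=cv2.connectedComponentsWithStats(mk)
            for j in range(1,c):
                if st[j,4]>25: print(n,i,name,st[j],(ce[j]+[x,y]).round(1))
E
```

```text
scene 0 orange [ 34  24  23  14 191] [300.  205.4]
scene 0 white [   0    0   90   80 4337] [302.6 214. ]
scene 0 white [ 26  13  22  15 204] [291.6 195.1]
scene 0 gold [ 0  2  4  7 27] [256.4 179.9]
scene 1 white [   0    0   38  100 1867] [171.  281.1]
scene 1 white [ 13   0  24  20 209] [183.8 227.7]
scene 1 white [38  0 15 11 32] [205.2 224.8]
scene 1 white [  51    0   49  100 2013] [246.  257.7]
scene 1 green [28 13 12  9 79] [193.5 237.4]
scene 1 blue [ 5  1 10  7 57] [169.6 224. ]
scene 1 blue [  20   10   57   41 1104] [206.8 249.2]
scene 1 gold [ 54  60  37  33 455] [233.6 297.9]
scene 1 gold [ 14  63  38  32 368] [191.  300.8]
top 0 orange [ 30  25  18  18 188] [269.  202.9]
top 0 white [   0    0   75   80 4263] [267.4 209.1]
top 0 gold [22 21  7  6 29] [255.  193.3]
top 0 gold [12 38  6  7 30] [244.6 210.8]
top 1 white [   0    0   75   75 3185] [361.7 218.9]
top 1 green [38 43 10  9 68] [367.6 226.8]
top 1 blue [ 13  17  48  38 911] [362.6 216.7]
top 1 gold [16 21 12  8 59] [345.4 204.1]
top 1 gold [ 15  43  37  19 307] [354.2 235. ]
```

```bash
python3 - <<'E'
import cv2,numpy as np
a=[cv2.imread(f"pics/c_{n}.png") for n in("scene0","top0","scene1","top1")]
a=[cv2.resize(i,(400,300)) if 0 else cv2.copyMakeBorder(i[:300*9,:],0,0,0,0,cv2.BORDER_CONSTANT) for i in a]
a=[cv2.resize(i,None,fx=300/i.shape[0],fy=300/i.shape[0]) for i in a]
a=[cv2.copyMakeBorder(i,0,0,0,400-i.shape[1],cv2.BORDER_CONSTANT) for i in a]
cv2.imwrite("pics/mont.png",np.clip(1.6*np.vstack([np.hstack(a[:2]),np.hstack(a[2:])]),0,255).astype('uint8'))
E
python3 - <<'E'
from h import *
print("btn tri",tri((193.5,237.4),(367.6,226.8)))
print("btn z156",onz('scene',(193.5,237.4),.154),onz('top',(367.6,226.8),.155))
print("or tri",tri((300,205.4),(269,202.9)),onz('top',(269,202.9),.079),onz('scene',(300,205.4),.079))
# white in top: bright blob near
im=cv2.imread("pics/top0.png");hs=cv2.cvtColor(im,cv2.COLOR_BGR2HSV)
x,y=245,195
print(im[205:226:2,250:276:2].tolist()[0][:3])
for t in(120,140,150,160,170,180):
    g=im[205:230,252:276].min(2);c,l,st,ce=cv2.connectedComponentsWithStats((g>t).astype('uint8'))
    print(t,[(st[j].tolist(),(ce[j]+[252,205]).round(1)) for j in range(1,c) if st[j,4]>15])
E
```

```text
btn tri (array([ 0.50323862, -0.2745729 ,  0.15575671]), np.float64(0.0008581810039278572))
btn z156 [ 0.50230418 -0.27320889  0.154     ] [ 0.50301331 -0.27503049  0.155     ]
or tri (array([ 0.57335332, -0.01305412,  0.07823865]), np.float64(0.0008072001366971087)) [ 0.57292806 -0.01336245  0.079     ] [ 0.57404996 -0.01339814  0.079     ]
[[89, 99, 103], [73, 80, 76], [78, 86, 83]]
120 [([2, 3, 16, 16, 147], array([261.9, 215.7]))]
140 []
150 []
160 []
170 []
180 []
```

View pics/mont.png

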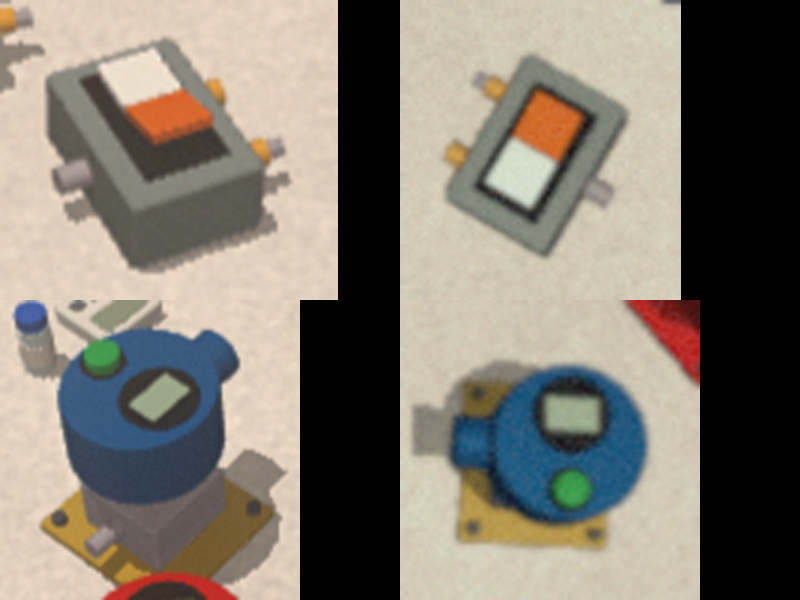

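```bash
python3 - <<'E'
from h import *
w=tri((291.6,195.1),(261.9,215.7));print("white",w, onz('top',(261.9,215.7),.074))
o=onz('top',(269,202.9),.079)[:2]; w=onz('top',(261.9,215.7),.074)[:2]
d=o-w;L=np.linalg.norm(d);d/=L;print(L,d,np.degrees(np.arctan2(d[1],d[0])))
m=(o+w)/2; print("pivot",m,"orange pad",m+.025*d,"white",m-.025*d)
# head check: blue circle centre expected = button +32mm along +x tr
for X in [(*(m+.025*d),.081),(*(m-.025*d),.074),(.503,-.2746,.156)]: print(proj('top',X),proj('scene',X))
E
```

```text
white (array([0.5369147 , 0.00604166, 0.07546182]), np.float64(0.00042284963512168397)) [0.53693176 0.00600306 0.074     ]
0.04087488597898937 [ 0.88064591 -0.47377504] -28.279623027748094
pivot [ 0.55492991 -0.0036797 ] orange pad [ 0.57694606 -0.01552407] white [0.53291377 0.00816468]
[269.76894271 201.38989496] [300.54721547 205.82248113]
[261.09473439 217.10417935] [290.61780022 194.3726795 ]
[367.50998812 226.7661489 ] [193.15870527 237.28218948]
```

Both views agree: the button is at (0.503, -0.2746, 0.156), and the rocker heights and half spacing match the given sizes. I'll move above the orange pad with the gripper shut.

Call:
play_rows([
  {"xyz": [-0.7, -0.5, 0], "angular": [0, 0, 0], "claw": 1},
  {"xyz": [-2, -1.35, 0], "angular": [0, 0, 0], "claw": 1},
  {"xyz": [-3.4, -2.3, 0], "angular": [0, 0, 0], "claw": 1},
  {"xyz": [-4.8, -3.2, 0], "angular": [0, 0, 0], "claw": 1},
  {"xyz": [-6.2, -4.1, 0], "angular": [0, 0, 0], "claw": 1},
], grip_force=40)

```text
time: 0.6
eef_pos: [0.3348, 0.3664, 0.2309]
tcp_rot: [[-0.913, 0.408, -0.001], [0.408, 0.913, -0.001], [0.0, -0.001, -1.0]]
wrist_force: [0.6, 0.6, -0.5]
width: 0.012
```

Call:
play_rows([
  {"xyz": [-1.4, -0.9, 0], "angular": [0, 0, 0], "claw": 1},
  {"xyz": [-2.8, -1.85, 0], "angular": [0, 0, 0], "claw": 1},
  {"xyz": [-4.2, -2.8, 0], "angular": [0, 0, 0], "claw": 1},
  {"xyz": [-5.6, -3.7, 0], "angular": [0, 0, 0], "claw": 1},
  {"xyz": [-7, -4.65, 0], "angular": [0, 0, 0], "claw": 1},
])

```text
time: 1.1
eef_pos: [0.4471, 0.1888, 0.231]
tcp_rot: [[-0.913, 0.408, -0.001], [0.408, 0.913, 0.0], [0.0, -0.0, -1.0]]
wrist_force: [0.1, -0.1, 1.6]
width: 0.0
```

Call:
play_rows([
  {"xyz": [-1.4, -0.9, 0], "angular": [0, 0, 0], "claw": 1},
  {"xyz": [-2.8, -1.85, 0], "angular": [0, 0, 0], "claw": 1},
  {"xyz": [-4.2, -2.8, 0], "angular": [0, 0, 0], "claw": 1},
  {"xyz": [-5.6, -3.7, 0], "angular": [0, 0, 0], "claw": 1},
  {"xyz": [-7, -4.65, 0], "angular": [0, 0, 0], "claw": 1},
])

```text
time: 1.6
eef_pos: [0.5594, 0.0113, 0.2308]
tcp_rot: [[-0.913, 0.409, -0.001], [0.409, 0.913, 0.0], [0.001, 0.0, -1.0]]
wrist_force: [1.4, 0.7, -0.4]
width: 0.0002
```

Call:
play_rows([
  {"xyz": [-0.6, -0.4, 0], "angular": [0, 0, 0], "claw": 1},
  {"xyz": [-1.1, -0.7, 0], "angular": [0, 0, 0], "claw": 1},
  {"xyz": [-1.1, -0.7, 0], "angular": [0, 0, 0], "claw": 1},
  {"xyz": [-1.1, -0.7, 0], "angular": [0, 0, 0], "claw": 1},
  {"xyz": [-1.1, -0.7, 0], "angular": [0, 0, 0], "claw": 1},
])

```text
time: 2.1
eef_pos: [0.5762, -0.013, 0.2314]
tcp_rot: [[-0.914, 0.407, -0.0], [0.407, 0.914, 0.001], [0.001, 0.0, -1.0]]
wrist_force: [-0.9, 0.3, -0.9]
width: -0.0004
```

```bash
cat >> h.py <<'E'
def delta(T):
    from cell import bot
    o=bot.get_obs(); print(o['time'],o['eef_pos'].round(4),o['wrist_force'].round(2),o['width'].round(4)); print(o['tcp_rot'].round(3).tolist())
    print("units",(o['tcp_rot'].T@(np.array(T)-o['eef_pos'])/.025).round(2))
E
python3 - <<'E'
from h import *
delta((.577,-.0155,.10))
from cell import get_image
for n in("scene","top"):
    cv2.imwrite(f"pics/{n}1.png",cv2.cvtColor(get_image(n),cv2.COLOR_RGB2BGR))
E
```

```text
Traceback (most recent call last):
  File "h.py", line 20, in delta
    o=bot.get_obs(); print(o['time'],o['eef_pos'].round(4),o['wrist_force'].round(2),o['width'].round(4)); print(o['tcp_rot'].round(3).tolist())
                                                                                     ^^^^^^^^^^^^^^^^
AttributeError: 'float' object has no attribute 'round'
```

Call:
play_rows([
  {"xyz": [-0.07, -0.08, 1.2], "angular": [0, 0, 0], "claw": 1},
  {"xyz": [-0.07, -0.08, 2.6], "angular": [0, 0, 0], "claw": 1},
  {"xyz": [-0.07, -0.08, 4.0], "angular": [0, 0, 0], "claw": 1},
  {"xyz": [-0.07, -0.08, 5.2], "angular": [0, 0, 0], "claw": 1},
  {"xyz": [-0.07, -0.08, 5.4], "angular": [0, 0, 0], "claw": 1},
])

```text
time: 2.6
eef_pos: [0.5739, -0.0152, 0.0927]
tcp_rot: [[-0.913, 0.407, -0.007], [0.407, 0.913, 0.001], [0.007, -0.002, -1.0]]
wrist_force: [-0.6, -0.3, 1.2]
width: -0.0003
```

```bash
sed -i "s/,o\['width'\].round(4)/,o['width']/" h.py
cat > look.py <<'E'
from h import *
import sys
from cell import get_image
def crop(n,i,c,w=100,h=75,f=4):
    im=cv2.cvtColor(get_image(n),cv2.COLOR_RGB2BGR); 
    x,y=int(c[0]-w/2),int(c[1]-h/2)
    return np.clip(1.5*cv2.resize(im[y:y+h,x:x+w],None,fx=f,fy=f,interpolation=cv2.INTER_CUBIC),0,255).astype('uint8')
def both(tag,X):
    cv2.imwrite(f"pics/{tag}.png",np.hstack([crop(n,0,proj(n,X)) for n in("scene","top")]))
E
python3 - <<'E'
from look import *
delta((.577,-.0155,.074))
both("a1",(.56,-.005,.08))
E
```

```text
2.6 [ 0.5739 -0.0152  0.0927] [-0.56 -0.27  1.21] -0.00029953705862314177
[[-0.913, 0.407, -0.007], [0.407, 0.913, 0.001], [0.007, -0.002, -1.0]]
units [-0.12  0.04  0.75]
```

View pics/a1.png

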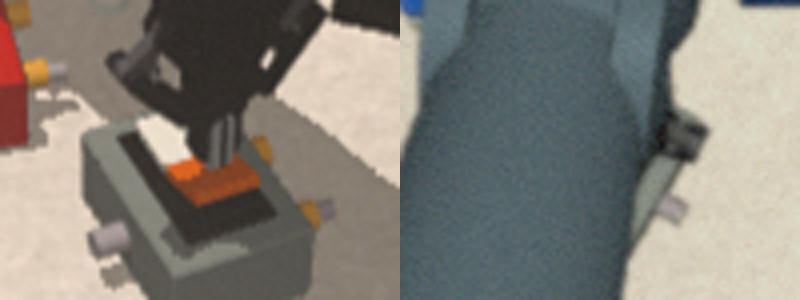

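The scene crop shows the shut fingertips just above the orange half, near its middle; the top view is hidden by the arm. I'll press gradually.

Call:
play_rows([
  {"xyz": [-0.08, 0, 0.2], "angular": [0, 0, 0], "claw": 1},
  {"xyz": [-0.08, 0, 0.4], "angular": [0, 0, 0], "claw": 1},
  {"xyz": [-0.08, 0, 0.6], "angular": [0, 0, 0], "claw": 1},
  {"xyz": [-0.08, 0, 0.75], "angular": [0, 0, 0], "claw": 1},
  {"xyz": [-0.08, 0, 0.75], "angular": [0, 0, 0], "claw": 1},
])

```text
time: 3.2
eef_pos: [0.5799, -0.0179, 0.0776]
tcp_rot: [[-0.913, 0.409, 0.001], [0.409, 0.913, 0.0], [-0.001, 0.0, -1.0]]
wrist_force: [0.9, -0.4, 1.5]
width: 0.0002
```

Call:
play_rows([
  {"xyz": [0.1, 0, 0.05], "angular": [0, 0, 0], "claw": 1},
  {"xyz": [0.1, 0, 0.1], "angular": [0, 0, 0], "claw": 1},
  {"xyz": [0.1, 0, 0.15], "angular": [0, 0, 0], "claw": 1},
  {"xyz": [0.1, 0, 0.2], "angular": [0, 0, 0], "claw": 1},
  {"xyz": [0.1, 0, 0.2], "angular": [0, 0, 0], "claw": 1},
])

```text
time: 3.7
eef_pos: [0.5774, -0.0167, 0.074]
tcp_rot: [[-0.913, 0.408, 0.001], [0.408, 0.913, -0.0], [-0.001, 0.0, -1.0]]
wrist_force: [-2.7, 0.1, 11.5]
width: -0.0001
```

```bash
python3 - <<'E'
from look import *
delta((.577,-.0155,.074))
both("a2",(.56,-.005,.08))
E
```

```text
3.7 [ 0.5774 -0.0167  0.074 ] [-2.71  0.12 11.47] -0.00011120504758868363
[[-0.913, 0.408, 0.001], [0.408, 0.913, -0.0], [-0.001, 0.0, -1.0]]
units [ 0.03  0.04 -0.  ]
```

View pics/a2.png

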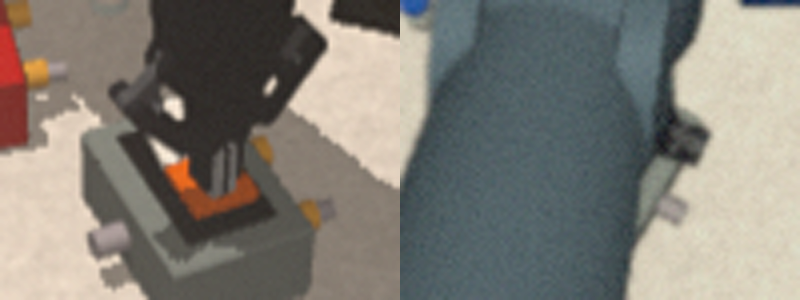

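The tip is at z = 0.074 with 11.5 N, so the rocker is against its stop and the orange plate looks level. I'll give a slightly firmer press, then lift.

Call:
play_rows([
  {"xyz": [0, 0, 0.06], "angular": [0, 0, 0], "claw": 1},
  {"xyz": [0, 0, 0.06], "angular": [0, 0, 0], "claw": 1},
  {"xyz": [0, 0, 0.06], "angular": [0, 0, 0], "claw": 1},
])

```text
time: 4.1
eef_pos: [0.5774, -0.0167, 0.0739]
tcp_rot: [[-0.913, 0.408, 0.002], [0.408, 0.913, -0.0], [-0.002, 0.001, -1.0]]
wrist_force: [-6.0, -0.1, 20.1]
width: -0.0003
```

Call:
play_rows([
  {"xyz": [0, 0, -0.4], "angular": [0, 0, 0], "claw": 1},
  {"xyz": [0, 0, -1.6], "angular": [0, 0, 0], "claw": 1},
  {"xyz": [0, 0, -3], "angular": [0, 0, 0], "claw": 1},
  {"xyz": [0, 0, -4.4], "angular": [0, 0, 0], "claw": 1},
  {"xyz": [0, 0, -5.6], "angular": [0, 0, 0], "claw": 1},
])

```text
time: 4.6
eef_pos: [0.5767, -0.0165, 0.2124]
tcp_rot: [[-0.913, 0.408, -0.001], [0.408, 0.913, 0.0], [0.001, 0.0, -1.0]]
wrist_force: [0.6, -0.1, 0.9]
width: 0.0001
```

```bash
python3 - <<'E'
from look import *
delta((.503,-.2746,.215))
both("a3",(.56,-.005,.08))
E
```

```text
4.6 [ 0.5767 -0.0165  0.2124] [ 0.61 -0.12  0.87] 0.00014708740646880825
[[-0.913, 0.408, -0.001], [0.408, 0.913, 0.0], [0.001, 0.0, -1.0]]
units [ -1.53 -10.63  -0.11]
```

View pics/a3.png

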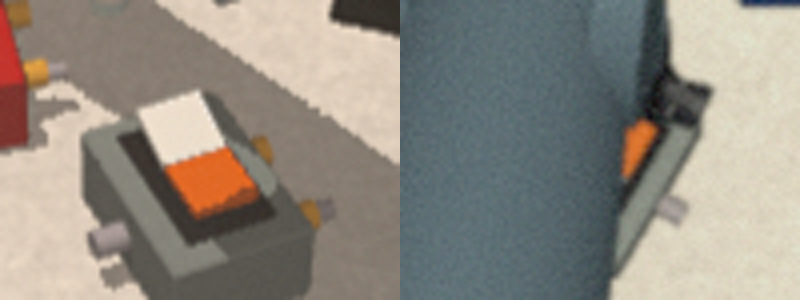

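The rocker is flipped: the orange half is level and the white half raised, so the vent is open. Next, the button.

Call:
play_rows([
  {"xyz": [-0.1, -1, -0.1], "angular": [0, 0, 0], "claw": 1},
  {"xyz": [-0.35, -2.4, -0.1], "angular": [0, 0, 0], "claw": 1},
  {"xyz": [-0.6, -3.9, -0.1], "angular": [0, 0, 0], "claw": 1},
  {"xyz": [-0.8, -5.4, -0.1], "angular": [0, 0, 0], "claw": 1},
  {"xyz": [-1.0, -6.9, -0.1], "angular": [0, 0, 0], "claw": 1},
])

```text
time: 5.2
eef_pos: [0.5281, -0.1851, 0.212]
tcp_rot: [[-0.913, 0.408, -0.003], [0.408, 0.913, 0.002], [0.003, 0.0, -1.0]]
wrist_force: [0.8, -0.4, -1.2]
width: 0.0003
```

Call:
play_rows([
  {"xyz": [-0.2, -1.5, 0], "angular": [0, 0, 0], "claw": 1},
  {"xyz": [-0.4, -2.8, 0], "angular": [0, 0, 0], "claw": 1},
  {"xyz": [-0.53, -3.7, 0], "angular": [0, 0, 0], "claw": 1},
  {"xyz": [-0.53, -3.7, 0], "angular": [0, 0, 0], "claw": 1},
  {"xyz": [-0.53, -3.7, 0], "angular": [0, 0, 0], "claw": 1},
])

```text
time: 5.7
eef_pos: [0.5032, -0.2737, 0.2123]
tcp_rot: [[-0.912, 0.409, -0.002], [0.409, 0.912, 0.002], [0.003, 0.001, -1.0]]
wrist_force: [-0.6, 1.0, -1.0]
width: 0.0002
```

```bash
python3 - <<'E'
from look import *
delta((.503,-.2746,.165))
both("a4",(.503,-.2746,.156))
E
```

```text
5.7 [ 0.5032 -0.2737  0.2123] [-0.64  0.99 -0.96] 0.0001591373878270398
[[-0.912, 0.409, -0.002], [0.409, 0.912, 0.002], [0.003, 0.001, -1.0]]
units [-0.01 -0.04  1.89]
```

View pics/a4.png

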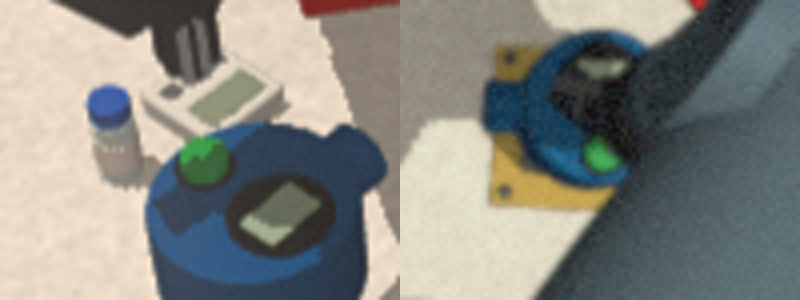

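The fingertips are above the green button in the scene crop. I'll descend to just over it.

Call:
play_rows([
  {"xyz": [0, -0.04, 0.6], "angular": [0, 0, 0], "claw": 1},
  {"xyz": [0, -0.04, 1.2], "angular": [0, 0, 0], "claw": 1},
  {"xyz": [0, -0.04, 1.7], "angular": [0, 0, 0], "claw": 1},
  {"xyz": [0, -0.04, 1.95], "angular": [0, 0, 0], "claw": 1},
  {"xyz": [0, -0.04, 1.95], "angular": [0, 0, 0], "claw": 1},
])

```text
time: 6.3
eef_pos: [0.503, -0.2741, 0.1637]
tcp_rot: [[-0.913, 0.408, -0.002], [0.408, 0.913, 0.001], [0.002, 0.001, -1.0]]
wrist_force: [0.6, -0.1, -0.1]
width: 0.0002
```

```bash
python3 - <<'E'
from look import *
delta((.503,-.2746,.149))
both("a5",(.503,-.2746,.156))
E
```

```text
6.3 [ 0.503  -0.2741  0.1637] [ 0.56 -0.05 -0.09] 0.0001912403414999517
[[-0.913, 0.408, -0.002], [0.408, 0.913, 0.001], [0.002, 0.001, -1.0]]
units [-0.01 -0.02  0.59]
```

View pics/a5.png

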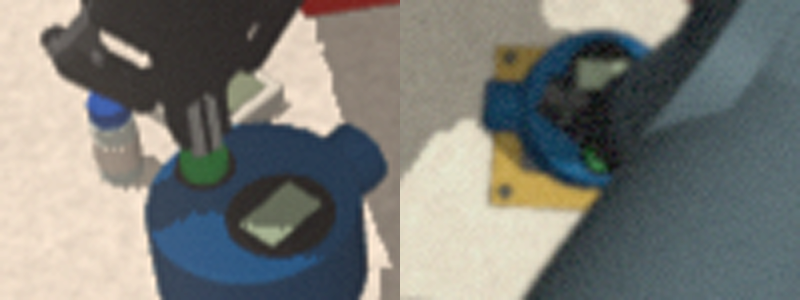

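Call:
play_rows([
  {"xyz": [0, 0, 0.2], "angular": [0, 0, 0], "claw": 1},
  {"xyz": [0, 0, 0.35], "angular": [0, 0, 0], "claw": 1},
  {"xyz": [0, 0, 0.5], "angular": [0, 0, 0], "claw": 1},
  {"xyz": [0, 0, 0.58], "angular": [0, 0, 0], "claw": 1},
  {"xyz": [0, 0, 0.62], "angular": [0, 0, 0], "claw": 1},
])

```text
time: 6.9
eef_pos: [0.5039, -0.2754, 0.1497]
tcp_rot: [[-0.913, 0.409, 0.001], [0.409, 0.913, -0.001], [-0.001, -0.0, -1.0]]
wrist_force: [0.7, 0.0, 4.2]
width: 0.0004
```

Call:
play_rows([
  {"xyz": [0, 0, 0.05], "angular": [0, 0, 0], "claw": 1},
  {"xyz": [0, 0, 0.1], "angular": [0, 0, 0], "claw": 1},
  {"xyz": [0, 0, 0.1], "angular": [0, 0, 0], "claw": 1},
  {"xyz": [0, 0, 0.1], "angular": [0, 0, 0], "claw": 1},
])

```text
time: 7.3
eef_pos: [0.504, -0.2755, 0.1489]
tcp_rot: [[-0.913, 0.408, 0.002], [0.408, 0.913, -0.001], [-0.002, -0.0, -1.0]]
wrist_force: [-1.9, 1.7, 13.0]
width: -0.0
```

It is on the stop, at z = 0.149 with 13 N. I'll hold for 1.5 s.

Call:
play_rows([
  {"xyz": [0, 0, 0.02], "angular": [0, 0, 0], "claw": 1},
  {"xyz": [0, 0, 0.02], "angular": [0, 0, 0], "claw": 1},
  {"xyz": [0, 0, 0.02], "angular": [0, 0, 0], "claw": 1},
  {"xyz": [0, 0, 0.02], "angular": [0, 0, 0], "claw": 1},
  {"xyz": [0, 0, 0.02], "angular": [0, 0, 0], "claw": 1},
])

```text
time: 7.8
eef_pos: [0.504, -0.2755, 0.1489]
tcp_rot: [[-0.913, 0.408, 0.002], [0.408, 0.913, -0.002], [-0.003, -0.001, -1.0]]
wrist_force: [-3.5, 2.6, 15.8]
width: 0.0002
```

Call:
play_rows([
  {"xyz": [0, 0, 0], "angular": [0, 0, 0], "claw": 1},
  {"xyz": [0, 0, 0], "angular": [0, 0, 0], "claw": 1},
  {"xyz": [0, 0, 0], "angular": [0, 0, 0], "claw": 1},
  {"xyz": [0, 0, 0], "angular": [0, 0, 0], "claw": 1},
  {"xyz": [0, 0, 0], "angular": [0, 0, 0], "claw": 1},
])

```text
time: 8.3
eef_pos: [0.504, -0.2755, 0.1489]
tcp_rot: [[-0.913, 0.408, 0.002], [0.408, 0.913, -0.002], [-0.003, -0.001, -1.0]]
wrist_force: [-4.4, 2.8, 15.6]
width: -0.0001
```

Call:
play_rows([
  {"xyz": [0, 0, 0], "angular": [0, 0, 0], "claw": 1},
  {"xyz": [0, 0, 0], "angular": [0, 0, 0], "claw": 1},
  {"xyz": [0, 0, 0], "angular": [0, 0, 0], "claw": 1},
  {"xyz": [0, 0, 0], "angular": [0, 0, 0], "claw": 1},
  {"xyz": [0, 0, 0], "angular": [0, 0, 0], "claw": 1},
])

```text
time: 8.8
eef_pos: [0.504, -0.2755, 0.1489]
tcp_rot: [[-0.913, 0.408, 0.002], [0.408, 0.913, -0.002], [-0.003, -0.001, -1.0]]
wrist_force: [-3.1, 3.0, 16.0]
width: 0.0003
```

Call:
play_rows([
  {"xyz": [0, 0, -0.3], "angular": [0, 0, 0], "claw": 1},
  {"xyz": [0, 0, -0.7], "angular": [0, 0, 0], "claw": 1},
  {"xyz": [0, 0, -1.4], "angular": [0, 0, 0], "claw": 1},
  {"xyz": [0, 0, -2.3], "angular": [0, 0, 0], "claw": 1},
  {"xyz": [0, 0, -2.6], "angular": [0, 0, 0], "claw": 1},
])

```text
time: 9.3
eef_pos: [0.5041, -0.2756, 0.2132]
tcp_rot: [[-0.913, 0.409, 0.002], [0.409, 0.913, -0.001], [-0.002, -0.0, -1.0]]
wrist_force: [0.4, 0.4, 0.5]
width: 0.0003
```

```bash
python3 - <<'E'
from look import *
delta((.5325,.008,.212))
both("a6",(.503,-.2746,.156))
E
```

```text
9.3 [ 0.5041 -0.2756  0.2132] [0.39 0.43 0.5 ] 0.0003199845467899514
[[-0.913, 0.409, 0.002], [0.409, 0.913, -0.001], [-0.002, -0.0, -1.0]]
units [ 3.6  10.82  0.03]
```

View pics/a6.png

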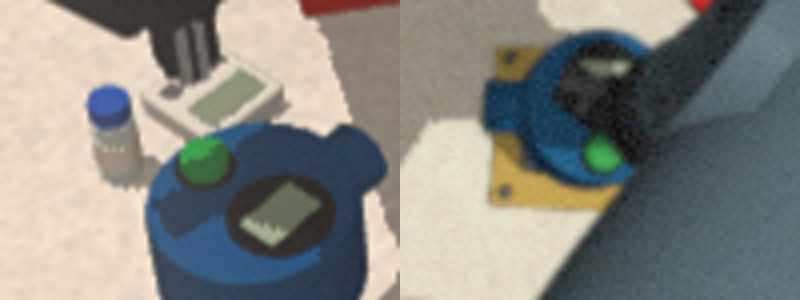

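The button is up again and the transmitter has not moved. On to the white pad.

Call:
play_rows([
  {"xyz": [0.3, 1.0, 0], "angular": [0, 0, 0], "claw": 1},
  {"xyz": [0.8, 2.4, 0], "angular": [0, 0, 0], "claw": 1},
  {"xyz": [1.3, 3.9, 0], "angular": [0, 0, 0], "claw": 1},
  {"xyz": [1.8, 5.4, 0], "angular": [0, 0, 0], "claw": 1},
  {"xyz": [2.3, 6.9, 0], "angular": [0, 0, 0], "claw": 1},
])

```text
time: 9.9
eef_pos: [0.5206, -0.0925, 0.2097]
tcp_rot: [[-0.913, 0.409, -0.002], [0.409, 0.913, 0.001], [0.003, -0.0, -1.0]]
wrist_force: [1.1, 0.1, 0.5]
width: 0.0002
```

Call:
play_rows([
  {"xyz": [0.5, 1.5, 0], "angular": [0, 0, 0], "claw": 1},
  {"xyz": [0.9, 2.8, 0], "angular": [0, 0, 0], "claw": 1},
  {"xyz": [1.3, 3.92, 0], "angular": [0, 0, 0], "claw": 1},
  {"xyz": [1.3, 3.92, 0], "angular": [0, 0, 0], "claw": 1},
  {"xyz": [1.3, 3.92, 0], "angular": [0, 0, 0], "claw": 1},
])

```text
time: 10.4
eef_pos: [0.5311, 0.0089, 0.2101]
tcp_rot: [[-0.913, 0.407, -0.002], [0.407, 0.913, -0.0], [0.002, -0.001, -1.0]]
wrist_force: [0.6, 0.1, -0.7]
width: -0.0001
```

```bash
python3 - <<'E'
from look import *
delta((.5325,.008,.095))
E
```

```text
10.4 [0.5311 0.0089 0.2101] [ 0.59  0.07 -0.66] -8.269602120285728e-05
[[-0.913, 0.407, -0.002], [0.407, 0.913, -0.0], [0.002, -0.001, -1.0]]
units [-0.07 -0.    4.6 ]
```

Call:
play_rows([
  {"xyz": [-0.05, 0, 1.2], "angular": [0, 0, 0], "claw": 1},
  {"xyz": [-0.05, 0, 2.5], "angular": [0, 0, 0], "claw": 1},
  {"xyz": [-0.05, 0, 3.7], "angular": [0, 0, 0], "claw": 1},
  {"xyz": [-0.05, 0, 4.4], "angular": [0, 0, 0], "claw": 1},
  {"xyz": [-0.05, 0, 4.4], "angular": [0, 0, 0], "claw": 1},
])

```text
time: 10.9
eef_pos: [0.5299, 0.0069, 0.0979]
tcp_rot: [[-0.912, 0.41, -0.007], [0.41, 0.912, 0.0], [0.007, -0.002, -1.0]]
wrist_force: [0.2, 0.5, 0.1]
width: 0.0
```

```bash
python3 - <<'E'
from look import *
delta((.5325,.008,.074))
both("a7",(.555,-.004,.08))
E
```

```text
10.9 [0.5299 0.0069 0.0979] [0.19 0.46 0.05] 1.3041556099092955e-06
[[-0.912, 0.41, -0.007], [0.41, 0.912, 0.0], [0.007, -0.002, -1.0]]
units [-0.08  0.09  0.96]
```

View pics/a7.png

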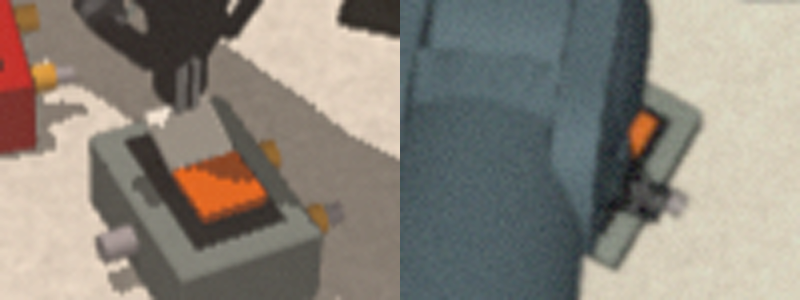

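The fingertips are just above the middle of the raised white half. Now the press.

Call:
play_rows([
  {"xyz": [0, 0, 0.2], "angular": [0, 0, 0], "claw": 1},
  {"xyz": [0, 0, 0.45], "angular": [0, 0, 0], "claw": 1},
  {"xyz": [0, 0, 0.7], "angular": [0, 0, 0], "claw": 1},
  {"xyz": [0, 0, 0.85], "angular": [0, 0, 0], "claw": 1},
  {"xyz": [0, 0, 0.95], "angular": [0, 0, 0], "claw": 1},
])

```text
time: 11.5
eef_pos: [0.5327, 0.0083, 0.0773]
tcp_rot: [[-0.913, 0.408, -0.0], [0.408, 0.913, 0.001], [0.001, 0.0, -1.0]]
wrist_force: [-0.4, 1.1, 2.4]
width: 0.0001
```

Call:
play_rows([
  {"xyz": [0, 0, 0.05], "angular": [0, 0, 0], "claw": 1},
  {"xyz": [0, 0, 0.1], "angular": [0, 0, 0], "claw": 1},
  {"xyz": [0, 0, 0.15], "angular": [0, 0, 0], "claw": 1},
  {"xyz": [0, 0, 0.2], "angular": [0, 0, 0], "claw": 1},
  {"xyz": [0, 0, 0.2], "angular": [0, 0, 0], "claw": 1},
])

```text
time: 12.0
eef_pos: [0.5329, 0.0082, 0.0739]
tcp_rot: [[-0.913, 0.408, 0.001], [0.408, 0.913, 0.0], [-0.0, 0.0, -1.0]]
wrist_force: [-5.2, 1.6, 12.5]
width: -0.0
```

Call:
play_rows([
  {"xyz": [0, 0, 0.06], "angular": [0, 0, 0], "claw": 1},
  {"xyz": [0, 0, 0.06], "angular": [0, 0, 0], "claw": 1},
  {"xyz": [0, 0, 0.06], "angular": [0, 0, 0], "claw": 1},
])

```text
time: 12.3
eef_pos: [0.533, 0.0082, 0.0738]
tcp_rot: [[-0.913, 0.408, 0.001], [0.408, 0.913, 0.0], [-0.001, 0.001, -1.0]]
wrist_force: [-9.1, 1.9, 22.9]
width: 0.0003
```

Call:
play_rows([
  {"xyz": [0, 0, -0.4], "angular": [0, 0, 0], "claw": 1},
  {"xyz": [0, 0, -1.6], "angular": [0, 0, 0], "claw": 1},
  {"xyz": [0, 0, -3], "angular": [0, 0, 0], "claw": 1},
  {"xyz": [0, 0, -4.4], "angular": [0, 0, 0], "claw": 1},
  {"xyz": [0, 0, -5.6], "angular": [0, 0, 0], "claw": 1},
])

```text
time: 12.8
eef_pos: [0.5336, 0.0077, 0.213]
tcp_rot: [[-0.913, 0.409, 0.002], [0.409, 0.913, -0.001], [-0.002, 0.0, -1.0]]
wrist_force: [0.8, -1.3, -0.6]
width: -0.0
```

Call:
play_rows([
  {"xyz": [0.7, 0.5, -0.2], "angular": [0, 0, 0], "claw": 1},
  {"xyz": [2, 1.35, -0.2], "angular": [0, 0, 0], "claw": 1},
  {"xyz": [3.4, 2.3, -0.2], "angular": [0, 0, 0], "claw": 1},
  {"xyz": [4.8, 3.2, -0.2], "angular": [0, 0, 0], "claw": 1},
  {"xyz": [6.2, 4.1, -0.2], "angular": [0, 0, 0], "claw": 1},
])

```text
time: 13.3
eef_pos: [0.4329, 0.1658, 0.2161]
tcp_rot: [[-0.912, 0.409, 0.001], [0.409, 0.912, -0.0], [-0.001, 0.0, -1.0]]
wrist_force: [0.9, 0.8, 0.4]
width: 0.0004
```

Call:
play_rows([
  {"xyz": [1.4, 0.9, 0], "angular": [0, 0, 0], "claw": 1},
  {"xyz": [2.8, 1.9, 0], "angular": [0, 0, 0], "claw": 1},
  {"xyz": [3.6, 2.4, 0], "angular": [0, 0, 0], "claw": 1},
  {"xyz": [3.6, 2.4, 0], "angular": [0, 0, 0], "claw": 1},
  {"xyz": [3.6, 2.4, 0], "angular": [0, 0, 0], "claw": 1},
])

```text
time: 13.8
eef_pos: [0.376, 0.2565, 0.2161]
tcp_rot: [[-0.913, 0.407, 0.001], [0.407, 0.913, -0.001], [-0.001, -0.0, -1.0]]
wrist_force: [0.3, -0.1, 0.7]
width: -0.0001
```

```bash
python3 - <<'E'
from look import *
delta((.5325,.008,.074))
both("a8",(.555,-.004,.08))
for n in("scene","top"):
    b=cv2.cvtColor(get_image(n),cv2.COLOR_RGB2BGR);cv2.imwrite(f"pics/{n}9.png",b)
a=cv2.imread("pics/scene9.png");h=cv2.cvtColor(a,cv2.COLOR_BGR2HSV)
d=cv2.absdiff(a,cv2.imread("pics/scene0.png")).max(2)
cv2.imwrite("pics/diff.png",np.clip(3*d.astype(int),0,255).astype('uint8'))
t=cv2.imread("pics/top9.png");ht=cv2.cvtColor(t,cv2.COLOR_BGR2HSV)
for nm,hh,(x,y,w,q) in(("scene",h,(160,220,100,100)),("top",ht,(325,180,75,75))):
    ys,xs=np.nonzero(cv2.inRange(hh,(45,120,60),(80,255,255))[y:y+q,x:x+w]);print(nm,xs.mean()+x,ys.mean()+y,len(xs))
E
```

```text
13.8 [0.376  0.2565 0.2161] [ 0.28 -0.1   0.68] -0.00014047959052536352
[[-0.913, 0.407, 0.001], [0.407, 0.913, -0.001], [-0.001, -0.0, -1.0]]
units [-9.76 -6.53  5.69]
scene 193.50632911392404 237.39240506329114 79
top 367.55555555555554 226.77777777777777 72
```

View pics/a8.png

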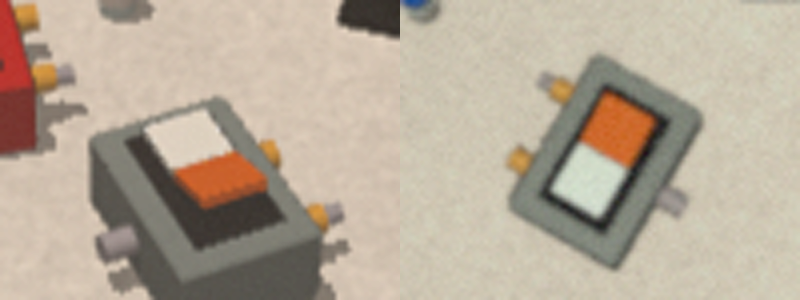

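View pics/scene9.png

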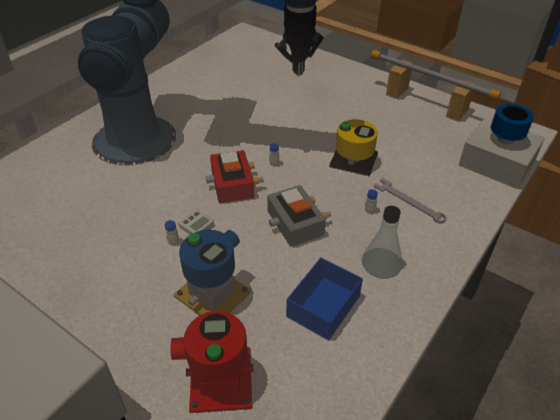

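View pics/diff.png

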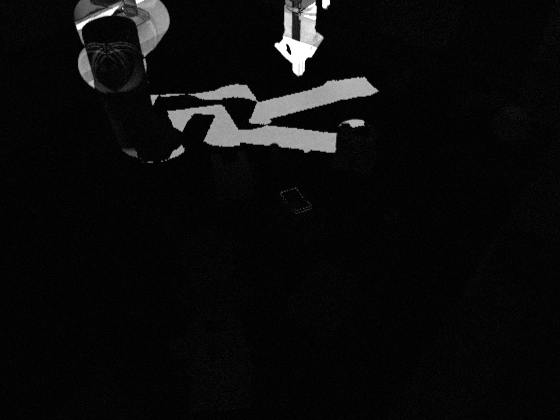

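The white half is level and the vent closed. The green button's centroid matches its start position. The difference picture shows only the arm, its shadow and a sliver at the rocker, at (296,200). Handing in.

```bash
python3 -c "
from cell import workorder
print(workorder.sign_off())"
```

```text
the job is handed in; nothing more can be done
None
```

I zeroed the blue transmitter in the order asked and handed the job in at about 14 s of the 64 s allowed.

1. **Vent opened:** I pressed the orange half to its stop, at tip height 0.074 m with about 20 N. The picture afterwards showed the orange half level and the white half raised.
2. **Zero button held:** I pressed the green button to its stop, at 0.149 m with 13–16 N, and held it there for at least 1.5 s. I then let it come up and saw it up in the picture.
3. **Vent closed:** I pressed the white half to its stop, at 0.074 m with about 23 N, then moved the arm clear.

My last checks found no disagreement:
- **Rocker:** the white half lies level, so the vent is closed.
- **Transmitter:** the green button's image position matched its start to within 0.1 pixel in both views, so the transmitter has not shifted.
- **Rest of the bench:** the before-and-after scene pictures differ only by the arm, its shadow and a thin sliver at the rocker. The sliver fits the rocker having started slightly short of fully closed.

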